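Set the cap tweezers to the marked gap and hold them there

TASK

Take the sprung tweezers from their rest by the two black finger plates and bring them level over the setting block with the narrow pair of lines (12 mm apart), reaching in along the lines from the robot's side, tips just above the block without the tweezers touching it. Squeeze until each tip stands over its own line, so the gap between the tips is 12 mm, without ever squeezing the tips together. Keep the gap steady for at least three seconds and finish still holding the tweezers there, so that I can lock the stop screw; leave the two crimp caps and the pen where they are.

Things in the scene. Friction and masses are not known exactly. Their poses are not given: they have to be found in the camera images.
- tweezers: Sprung steel tweezers, 146 mm long, about 56 g, lying level on the rest, tips away from the robot. Origin: midway between the finger plates, at underside level; x to the tips, y left, z up. Arms pivot at x = -80, y = +-4; the solid back end reaches to x = -96, is 18 wide, 12 high. Tips end at x = +50, 6 mm high (z = 0 to 6), 2.6 thick. Let go, they spring open to a 30 mm gap.
- finger_plates (a point): Midway between the two black finger plates (30 mm long, 14 high), 7 mm above the tweezers' origin; axes as theirs; balance point 7 mm behind it. Squeeze the plates along y. Over their outer faces: 43 mm at rest, 32 at the 12 mm tip gap; 1 mm less closes the tips by 1.63. The spring pushes back with 2.5 N a plate at rest, 6 N at the 12 mm gap; squeeze to about 35 mm before lifting (no droop).
- tw_left (a joint): Angle (rad) by which the left arm is squeezed inward: 0 at rest (tips 30 mm apart), 0.069 with the tips 12 mm apart, 0.11 fully squeezed (1.5 mm apart). Both arms move alike; the tip gap is about 30 mm - 260 mm x angle.
- tip_left (a point): Inner face of the left tip at its very end, 3 mm above the tip's underside. The tip gap is the distance between tip_left and tip_right. x, y, z as the left arm's.
- tip_right (a point): Inner face of the right tip at its very end, 3 mm above the tip's underside.
- rest: Grey plastic rest, fixed. Origin on the bench right below the tweezers' origin, axes alike. It carries their underside 34 mm above the bench on a rear cradle (x = -92 to -74, 30 wide, lips to 40 high) and a front post (x = 25 to 35, 70 wide, end lips to 38 high); between these only a spine 36 wide, 6 high: fingers have room beside and below the plates. Lift straight up.
- narrow_block: Aluminium setting block with the narrow pair of lines, fixed, 50 x 60 mm, 50 high; either block may stand in either place. Origin: centre of the underside; x along the lines away from the robot, y left. Two black lines 1.4 wide on its top (z = 50) from the near edge x = -25 to x = -1, at y = +6 and -6, and down the near face. Two flat screw heads at x = 14, 1.5 high.
- narrow_block_mark_left (a point): Point on the left line of the narrow block, on its top face, 12 mm in from the near edge (y = +6 of the block): the left tip stands over it. Axes as the block's.
- narrow_block_mark_right (a point): Point on the right line of the narrow block, on its top face, 12 mm in from the near edge (y = -6 of the block): the right tip stands over it. Axes as the block's.
- wide_block: The other setting block, 50 x 60 mm, 50 high, whose lines are 22 mm apart; not wanted now. Origin and axes as the narrow block's.
- cap_a: Crimp cap, 21 mm across, 8 mm high, on the bench; leave alone. Origin: centre of the underside.
- cap_b: Another such crimp cap; leave alone.
- marker: Marker pen, 135 x 17 x 16 mm, lying on the bench; leave alone. Origin: centre of the underside.

How it is judged (in metres and radians):
On the way, in this order (a step that is already met when the one before it is completed fails the run):
1. the tweezers are held in the fingers, lifted at least 25 mm clear of the rest, tips still at least 7 mm apart (height (world z) of tweezers above 0.059 m and contact force between the fingers and tweezers above 0.5 N and contact force between tweezers and rest below 0.1 N and distance between tip_left and tip_right above 0.007 m), for 0.2 s.
2. the tips stand over their two lines on the narrow block, 12 mm apart within 2 mm, clear of the block, kept so for 2 s (x of tip_left in the frame of narrow_block_mark_left between -0.009 and 0.009 m and y of tip_left in the frame of narrow_block_mark_left between -0.004 and 0.004 m and z of tip_left in the frame of narrow_block_mark_left between 0.0035 and 0.018 m and x of tip_right in the frame of narrow_block_mark_right between -0.009 and 0.009 m and y of tip_right in the frame of narrow_block_mark_right between -0.004 and 0.004 m and z of tip_right in the frame of narrow_block_mark_right between 0.0035 and 0.018 m and distance between tip_left and tip_right between 0.01 and 0.014 m and contact force between the fingers and tweezers above 1 N and contact force between tweezers and narrow_block below 0.1 N and contact force between tweezers and wide_block below 0.1 N and contact force between tweezers and rest below 0.1 N), for 2 s.
At the end, for the whole second after the job is handed in: Fingers hold the tweezers level and along the lines (0.3 rad); tip gap 12 mm within 2 mm, steady; each tip over its own narrow-block line (4 mm across, 9 mm along from the point 12 mm in from the near edge), underside 0.5 to 15 mm above the block; tweezers touch neither block nor rest (all of step 2 and velocity of joint tw_left between -0.03 and 0.03 rad/s and linear speed of tweezers below 0.02 m/s and angle between tweezers's own z axis and vertical below 0.3 rad and angle between the x axis of tweezers and the x axis of narrow_block, either way round below 0.3 rad); the arm keeps its last pose, push and grip.
It fails at once if the tips were squeezed together (gap under 5 mm) (distance between tip_left and tip_right below 0.005 m).
It fails at once if the first crimp cap was moved by more than 20 mm (distance of cap_a from where it was at the start of the episode above 0.02 m).
It fails at once if the second crimp cap was moved by more than 20 mm (distance of cap_b from where it was at the start of the episode above 0.02 m).
It fails at once if the marker pen was moved by more than 20 mm (distance of marker from where it was at the start of the episode above 0.02 m).
It also fails if it takes over 35 s, if anything falls off the work surface, if the arm or the gripper's body presses on something with over 40 N, if the wrist force passes 120 N, or if a joint passes its speed limit or range.

ROBOT

A 7-joint arm with a two-finger parallel gripper is mounted at the origin on a cart in front of the work surface, level with it; the furniture and walls round the work are solid. World frame = base frame: x ahead of the robot, y to its left, z up, the work surface at z = 0. Lengths are in mm, angles in rad, forces in N, time in s.
With the tool pointing down it reaches from about 425 to 1025 mm from the base axis. Payload 9.4 kg.
Tool frame: the origin (TCP) lies midway between the tips of the shut fingers; the grasp point (between the pads) lies 19 mm behind it; z points along the fingers, y is the line along which they close (so a half turn about z gives the same grasp; the last joint's range is limited). The gripper opens to 85 mm and grips with 20 to 120 N. Pads are 22 mm wide; open, the fingers measure 114 mm over their backs; the gripper's body (76 mm by 85 mm) begins 54 mm behind the grasp point. The pads swing forward as they close: fully open they stand 13 mm farther back than shut.
Start: joints at [1.099, 0.599, -0.003, 1.599, 0.002, 0.943, -0.08], TCP at [278.841, -669.232, 196.175] pointing down, gripper open.
Joint ranges: [-2.57, 2.57], [-0.35, 1.97], [-1.29, 1.29], [0.11, 2.56], [-1.05, 4.19], [0.11, 1.86], [-2.63, 2.63]. Speed limits (rad/s): [2.22, 2.22, 3.01, 3.01, 3.14, 3.14, 3.14].

INTERFACE

Orientations are given as a unit quaternion [w, x, y, z].
In Python, from plant import * gives the robot as it stands.
- The arm moves only by the shell command python3 -m pendant 'ROWS'. ROWS is text: rows parted by semicolons, each of 7 numbers parted by spaces: the turn, a rotation vector about the tool's x, y, z in rad, then the shift along the tool's x, y, z in m, then the closure, from 0 (fully open) to 1 (shut). A call has 1 to 8 rows; each row shifts and turns the commanded pose from where the row before left it, along the tool's axes as they then stand; what a row does not reach is not made up. A row lasts 1/10 s, in which the tool goes at most 50 mm and 8.59 degrees, less where a joint would pass 70% of its speed; a pose out of reach is approached as far as the arm can. A call with a gripper value outside its range is refused whole. The fingers move at their own pace and stop on an object; the grip force is fixed at half the most. Time passes only in rows, so rows that do not move let the fingers close. It gives the time, the measured TCP pose, the force, the opening and the grip force at its end, in the units of the state.
- get_obs(): the state, without advancing time (a new reading comes with each control period).
- camera(name): name is "scene" or "top" or "wrist"; returns the picture (384x512x3 uint8, red, green, blue); there is no depth.
- camera_info(name): a dict with "intrinsics" (3x3 intrinsics, pixels), "position" and "orientation" of the camera in the world; the wrist camera has in their place "T_tool_cam" (4x4, takes a point from camera to tool coordinates, whose origin is the TCP and whose axes are the flange's). Camera axes: x right, y down, z forward; pixel columns grow to the right and rows downward; lengths in mm; the calibration is good to about 2 mm. A picture is of the moment at which its call begins: read the wrist's pose just before it. camera_info takes no time and is no camera call.
- hand_in(): hands the job in; it is judged then, once.
Trained networks look in the newest picture that a camera, given by its name, has taken for a name from the list of things; names that differ only in an ending like _2 or _b are one class to them, and where a whole thing is asked for, a point or a joint stands for the part that bears it (a point fixed in the world has none). Each returns a list of dicts, best first, with "score" (0 to 1); they miss things now and then, are a little off and sometimes report something else, mostly with a low value. They report only what shows in the picture. A call takes as long as a camera call.
- recognise(camera, target): "location" ([x, y, z] in mm, in world coordinates, good to about 4 mm: the middle of the surface that is visible of it).
- masks_of(camera, target): "mask" (384x512 bool, what is visible of it).
- mark_of(camera, target): "location" ([x, y, z] in mm, in world coordinates, good to about 4 mm: a listed point, or the origin of a listed thing).
The state is a dict: "t": time; "q": joint angles; "joint_vel": joint speeds; "tau": joint torques, N m; "tool_pos": TCP position; "tcp_rot": TCP orientation; "contact_force": force on the tool from outside, world axes, zero at the start; "torque": the same for the moment, N m; "gripper_width": opening from 0.0 (shut) to 1.0 (fully open); "grip_force": force on a finger pad.
Only numpy, scipy, OpenCV 4.12 (cv2) and the standard library are available. Lean on these libraries where they do the work, as an engineer would, in place of code of your own. Each camera call takes 0.05 s, during which the arm holds its last target. There are 200 camera calls.

## Working session

There is one attempt and no reset: what is moved stays moved. The work goes in short steps, Python scripts to look and compute and a shell command to move; the robot and the scene stay as the last step left them, time stands still between calls to the robot, and variables do not carry over. Pictures are saved under pics/ and viewed, at most 10 in all, crops included, and the job is handed in when it is done.

```bash
ls; mkdir -p pics; python3 - <<'E'
from plant import *
import cv2,numpy as np
o=get_obs();print({k:np.round(v,3) for k,v in o.items()})
for c in("top","scene"):
    im=camera(c);cv2.imwrite(f"pics/{c}0.png",cv2.cvtColor(im,cv2.COLOR_RGB2BGR))
    for n in ["tweezers","finger_plates","tip_left","tip_right","rest","narrow_block","narrow_block_mark_left","narrow_block_mark_right","wide_block","cap_a","marker"]:
        print(c,n,[(np.round(d["location"]).tolist(),round(d["score"],2)) for d in mark_of(c,n)][:3])
E
```

```text
pics
{'t': np.float64(0.0), 'q': array([ 1.099,  0.6  , -0.003,  1.6  ,  0.002,  0.943, -0.08 ]), 'joint_vel': array([-0.001,  0.002, -0.001,  0.   , -0.   , -0.001, -0.001]), 'tau': array([-0.0000e+00, -7.7644e+01,  1.5650e+00, -2.5801e+01,  1.2000e-02,
        9.0000e-03, -0.0000e+00]), 'tool_pos': array([ 278.589, -668.759,  195.277]), 'tcp_rot': array([-0.001,  0.981,  0.196, -0.   ]), 'contact_force': array([-0.372, -0.553,  0.335]), 'torque': array([-0.065,  0.075, -0.016]), 'grip_force': np.float64(0.0), 'gripper_width': np.float64(1.0)}
top tweezers [([406.0, 297.0, 38.0], 0.66)]
top finger_plates [([402.0, 297.0, 39.0], 0.9)]
top tip_left [([447.0, 325.0, 36.0], 0.54)]
top tip_right [([458.0, 287.0, 38.0], 0.68)]
top rest [([402.0, 302.0, 2.0], 0.91)]
top narrow_block [([580.0, 455.0, -1.0], 0.83)]
top narrow_block_mark_left [([564.0, 452.0, 53.0], 0.59)]
top narrow_block_mark_right [([574.0, 446.0, 52.0], 0.63)]
top wide_block [([562.0, 324.0, 2.0], 0.81)]
top cap_a [([431.0, 235.0, -1.0], 0.51), ([477.0, 246.0, -2.0], 0.46)]
top marker [([413.0, 489.0, -3.0], 0.97)]
scene tweezers [([405.0, 296.0, 36.0], 0.81)]
scene finger_plates [([405.0, 299.0, 42.0], 0.59)]
scene tip_left [([452.0, 323.0, 38.0], 0.53), ([557.0, 323.0, -1.0], 0.21)]
scene tip_right [([453.0, 297.0, 37.0], 0.54)]
scene rest [([399.0, 300.0, -4.0], 0.91)]
scene narrow_block [([584.0, 456.0, -1.0], 0.83), ([570.0, 445.0, 47.0], 0.42)]
scene narrow_block_mark_left [([566.0, 454.0, 50.0], 0.76), ([404.0, 293.0, 34.0], 0.47)]
scene narrow_block_mark_right [([575.0, 443.0, 46.0], 0.72)]
scene wide_block [([557.0, 322.0, -2.0], 0.88), ([458.0, 294.0, 35.0], 0.37)]
scene cap_a [([571.0, 446.0, 51.0], 0.56), ([477.0, 248.0, -4.0], 0.55), ([409.0, 487.0, -1.0], 0.28)]
scene marker [([410.0, 489.0, -1.0], 0.83)]
```

View pictures.

View pics/top0.png

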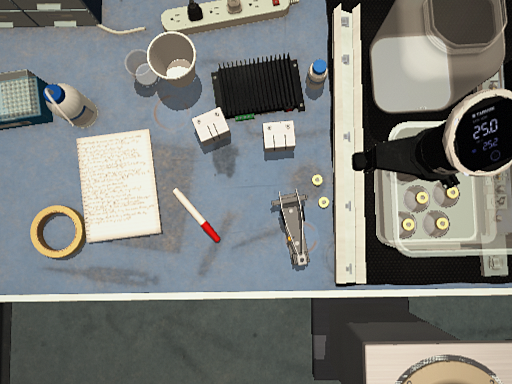

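View pics/scene0.png

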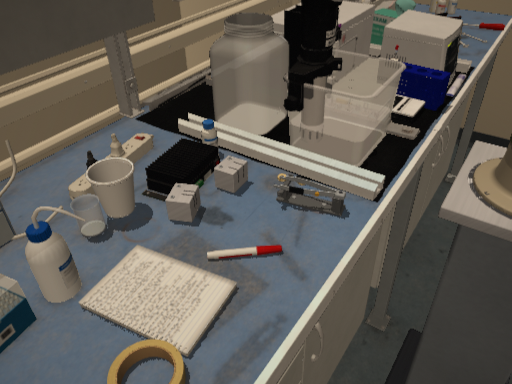

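```bash
python3 - <<'E'
from plant import *
for c in("top","scene","wrist"): print(camera_info(c))
E
```

```text
{'intrinsics': array([[455.66678667,   0.        , 261.69550766],
       [  0.        , 455.66678667, 196.88880284],
       [  0.        ,   0.        ,   1.        ]]), 'position': array([367.10758734, 352.22680242, 912.95651457]), 'orientation': array([ 0.0300402 , -0.70124576,  0.71175368, -0.027544  ])}
{'intrinsics': array([[440.2177527 ,   0.        , 258.62589611],
       [  0.        , 440.2177527 , 192.05835266],
       [  0.        ,   0.        ,   1.        ]]), 'position': array([ 62.62185464, 946.27790907, 569.4997925 ]), 'orientation': array([ 0.1364052 , -0.25356712,  0.85743602, -0.4264983 ])}
{'intrinsics': array([[337.06373771,   0.        , 257.95335025],
       [  0.        , 337.06373771, 194.17532849],
       [  0.        ,   0.        ,   1.        ]]), 'T_tool_cam': array([[ 2.20914513e-04, -9.53594304e-01, -3.01094428e-01,
         7.79263124e+01],
       [ 9.99999818e-01,  4.15245247e-05,  6.02192885e-04,
         2.98526486e-02],
       [-5.61744902e-04, -3.01094506e-01,  9.53594139e-01,
        -1.78476975e+02],
       [ 0.00000000e+00,  0.00000000e+00,  0.00000000e+00,
         1.00000000e+00]])}
```

```bash
cat > h.py <<'E'
from plant import *
import numpy as np, cv2
from scipy.spatial.transform import Rotation as R
def rot(q): return R.from_quat([q[1],q[2],q[3],q[0]]).as_matrix()
def cam(c,o=None):
    i=camera_info(c)
    if c!="wrist": return i["intrinsics"],rot(i["orientation"]),i["position"]
    T=i["T_tool_cam"]; Rt=rot(o["tcp_rot"])
    return i["intrinsics"],Rt@T[:3,:3],Rt@T[:3,3]+o["tool_pos"]
def ray(c,px,o=None):
    K,Rm,p=cam(c,o); d=Rm@np.linalg.inv(K)@np.array([px[0],px[1],1.]); return p,d
def onz(c,px,z,o=None):
    p,d=ray(c,px,o); return p+d*(z-p[2])/d[2]
def proj(c,P,o=None):
    K,Rm,p=cam(c,o); v=K@(Rm.T@(np.asarray(P,float)-p)); return v[:2]/v[2]
E
python3 - <<'E'
from h import *
for z in (0,100,200,300,400): print(z,[onz("top",p,z)[:2].round().tolist() for p in [(480,130),(365,160),(440,110),(440,0),(375,105)]],)
# scene rays at given y
for px in [(310,0),(285,5),(335,40),(250,15),(290,105),(430,15),(215,40)]:
    p,d=ray("scene",px); print(px,[(p+d*(y-p[1])/d[1]).round().tolist() for y in (150,100,50,0,-100,-200,-600)])
print([onz("top",p,34+6)[:2].round().tolist() for p in [(283,194),(307,194),(300,262)]])
E
cat > mk.py <<'E'
E
rm mk.py
```

```text
0 [[571.0, -90.0], [513.0, 145.0], [614.0, -11.0], [847.0, -22.0], [626.0, 121.0]]
100 [[549.0, -42.0], [497.0, 168.0], [587.0, 29.0], [794.0, 19.0], [598.0, 146.0]]
200 [[527.0, 7.0], [481.0, 190.0], [560.0, 68.0], [742.0, 60.0], [570.0, 172.0]]
300 [[504.0, 55.0], [465.0, 213.0], [533.0, 108.0], [689.0, 101.0], [541.0, 197.0]]
400 [[482.0, 104.0], [449.0, 236.0], [506.0, 148.0], [637.0, 142.0], [513.0, 222.0]]
(310, 0) [[476.0, 150.0, 358.0], [502.0, 100.0, 345.0], [528.0, 50.0, 331.0], [554.0, 0.0, 318.0], [605.0, -100.0, 292.0], [657.0, -200.0, 265.0], [865.0, -600.0, 159.0]]
(285, 5) [[531.0, 150.0, 342.0], [560.0, 100.0, 328.0], [590.0, 50.0, 314.0], [619.0, 0.0, 300.0], [678.0, -100.0, 271.0], [737.0, -200.0, 242.0], [972.0, -600.0, 128.0]]
(335, 40) [[417.0, 150.0, 292.0], [439.0, 100.0, 274.0], [462.0, 50.0, 257.0], [484.0, 0.0, 239.0], [528.0, -100.0, 205.0], [573.0, -200.0, 170.0], [751.0, -600.0, 30.0]]
(250, 15) [[616.0, 150.0, 312.0], [651.0, 100.0, 296.0], [686.0, 50.0, 280.0], [720.0, 0.0, 264.0], [790.0, -100.0, 231.0], [859.0, -200.0, 199.0], [1137.0, -600.0, 70.0]]
(290, 105) [[513.0, 150.0, 131.0], [541.0, 100.0, 103.0], [570.0, 50.0, 76.0], [598.0, 0.0, 48.0], [655.0, -100.0, -7.0], [711.0, -200.0, -62.0], [938.0, -600.0, -283.0]]
(430, 15) [[249.0, 150.0, 360.0], [261.0, 100.0, 347.0], [273.0, 50.0, 334.0], [285.0, 0.0, 321.0], [308.0, -100.0, 295.0], [332.0, -200.0, 268.0], [425.0, -600.0, 163.0]]
(215, 40) [[716.0, 150.0, 243.0], [758.0, 100.0, 223.0], [799.0, 50.0, 202.0], [840.0, 0.0, 182.0], [922.0, -100.0, 141.0], [1004.0, -200.0, 100.0], [1332.0, -600.0, -64.0]]
[[443.0, 314.0], [443.0, 268.0], [313.0, 284.0]]
```

```bash
python3 -m pendant '0 0 0 0 0 -0.05 0;0 0 0 0 0 -0.05 0;0 0 0 0 0 -0.05 0;0 0 0 0 0 -0.05 0;0 0 0 0 0 -0.05 0;0 0 0 0 0 -0.05 0;0 0 0 0.0266 -0.0351 0 0;0 0 0 0.0266 -0.0351 0 0' && python3 -m pendant '0 0 0 0.0266 -0.0351 0 0;0 0 0 0.0266 -0.0351 0 0;0 0 0 0.0266 -0.0351 0 0;0 0 0 0.0266 -0.0351 0 0;0 0 0 0.0266 -0.0351 0 0;0 0 0 0.0266 -0.0351 0 0;0 0 0 0.0266 -0.0351 0 0;0 0 0 0.0266 -0.0351 0 0'; python3 -c "
from plant import *;print(get_obs()['q'])"
```

```text
t: 2.0
tool_pos: [301.0, -584.3, 497.5]
tcp_rot: [0.002, 0.981, 0.195, 0.0]
contact_force: [1.2, 0.1, -0.3]
gripper_width: 0.995
grip_force: 0.0
t: 2.8
tool_pos: [389.3, -241.1, 496.5]
tcp_rot: [0.0, 0.981, 0.196, 0.0]
contact_force: [1.2, -0.3, 0.2]
gripper_width: 0.998
grip_force: 0.0
[ 0.63425515  0.03720875 -0.21276496  1.69714859  0.00829476  1.40736214
 -0.75581757]
```

```bash
python3 -m pendant '0 0 0 0.0177 -0.0388 0 0;0 0 0 0.0177 -0.0388 0 0;0 0 0 0.0177 -0.0388 0 0;0 0 0 0.0177 -0.0388 0 0;0 0 0 0.0177 -0.0388 0 0;0 0 0 0.0177 -0.0388 0 0;0 0 0 0.0177 -0.0388 0 0;0 0 0 0.0177 -0.0388 0 0'; python3 -c "
from plant import *;print(get_obs()['q'])"
```

```text
t: 3.6
tool_pos: [400.2, 99.8, 496.5]
tcp_rot: [0.0, 0.981, 0.196, 0.001]
contact_force: [0.8, -0.5, 0.7]
gripper_width: 1.004
grip_force: 0.0
[ 0.27269904 -0.01742419 -0.62726981  1.74937817 -0.00965534  1.40541673
 -1.52917282]
```

```bash
python3 -m pendant '0 0 0 0.0158 -0.0364 0 0;0 0 0 0.0158 -0.0364 0 0;0 0 0 0.0158 -0.0364 0 0;0 0 0 0.0158 -0.0364 0 0;0 0 0 0.0158 -0.0364 0 0;0 0 0.115 0 0 0.05 0;0 0 0.115 0 0 0.05 0;0 0 0.115 0 0 0.05 0' && python3 -m pendant '0 0 0 0 0 0.05 0;0 0 0 0 0 0.05 0;0 0 0 0 0 0.05 0;0 0 0 0 0 0 0' && python3 - <<'E'
from h import *
o=get_obs();print(o['q'].round(2),o['tool_pos'].round(1))
im=camera("wrist");cv2.imwrite("pics/w1.png",cv2.cvtColor(im,cv2.COLOR_RGB2BGR))
for n in ["tweezers","finger_plates","tip_left","tip_right","rest","wide_block","narrow_block"]:
    print(n,[(np.round(d["location"]).tolist(),round(d["score"],2)) for d in mark_of("wrist",n)][:2])
E
```

```text
t: 4.4
tool_pos: [403.4, 296.6, 344.7]
tcp_rot: [-0.0, 1.0, 0.023, 0.0]
contact_force: [0.7, -0.2, -0.4]
gripper_width: 1.0
grip_force: 0.0
t: 4.8
tool_pos: [401.0, 294.0, 191.7]
tcp_rot: [0.003, 1.0, 0.025, -0.004]
contact_force: [-0.0, 0.3, -0.3]
gripper_width: 1.002
grip_force: 0.0
[-0.3   0.39 -0.6   2.08  0.31  0.76 -2.61] [401.  294.  191.7]
tweezers [([455.0, 291.0, 35.0], 0.46)]
finger_plates []
tip_left [([450.0, 322.0, 33.0], 0.82)]
tip_right [([454.0, 291.0, 38.0], 0.74)]
rest [([403.0, 295.0, -2.0], 0.77)]
wide_block [([480.0, 250.0, -3.0], 0.74)]
narrow_block []
```

View pics/w1.png

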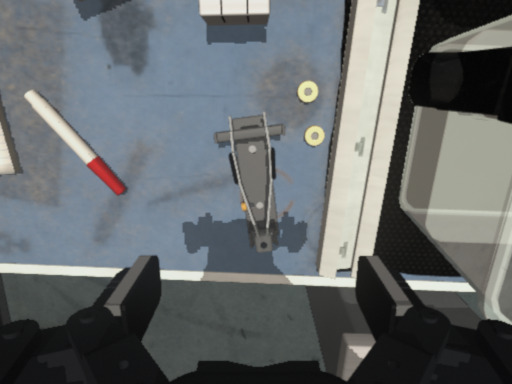

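```bash
python3 - <<'E'
from h import *
o=get_obs()
im=camera("wrist");c=im[95:265,190:310];cv2.imwrite("pics/w2.png",cv2.cvtColor(cv2.resize(c,None,fx=4.5/1.3,fy=4.5/1.3,interpolation=cv2.INTER_CUBIC),cv2.COLOR_RGB2BGR))
for n,z in dict(tips_l=((232,117),40),tips_r=((266,114),40),tail=((264,248),46),pl=((235,168),48),pr=((273,163),48)).items(): print(n,z,onz("wrist",z[0],z[1],o).round(1))
E
```

```text
tips_l ((232, 117), 40) [454.3 324.9  40. ]
tips_r ((266, 114), 40) [458.8 291.9  40. ]
tail ((264, 248), 46) [318.  286.3  46. ]
pl ((235, 168), 48) [405.4 320.1  48. ]
pr ((273, 163), 48) [412.3 282.5  48. ]
```

View pics/w2.png

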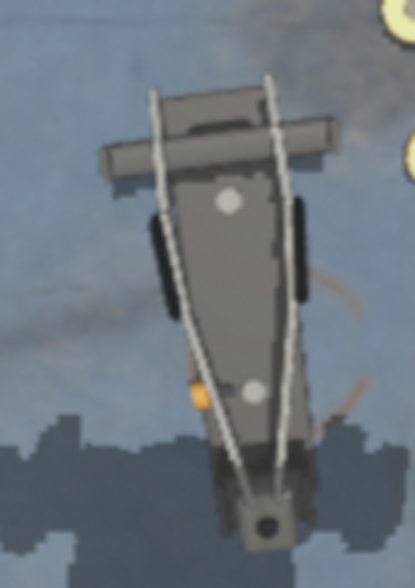

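```bash
python3 -m pendant '0 0 -0.11 0 0 0 0.3;0 0 0 0 0 0 0.3;0 0 0 0 0 0 0.3' ; python3 - <<'E'
from h import *
o=get_obs();print(o['q'].round(3))
E
```

```text
t: 5.55
tool_pos: [403.8, 296.3, 196.5]
tcp_rot: [-0.0, 0.997, 0.078, 0.0]
contact_force: [-0.5, 0.6, -0.0]
gripper_width: 0.701
grip_force: 0.0
[-0.271  0.392 -0.632  2.077  0.33   0.77  -2.522]
```

```bash
python3 -m pendant '0 0 0 0.0005 -0.0022 0.045 0.3;0 0 0 0 0 0.045 0.3;0 0 0 0 0 0.036 0.3;0 0 0 0 0 0 0.3' ; python3 - <<'E'
from h import *
o=get_obs();print(o['q'].round(3))
im=camera("wrist");cv2.imwrite("pics/w3.png",cv2.cvtColor(im,cv2.COLOR_RGB2BGR))
for n in ["finger_plates","tip_left","tip_right"]:
    print(n,[(np.round(d["location"]).tolist(),round(d["score"],2)) for d in mark_of("wrist",n)][:2])
E
```

```text
t: 5.95
tool_pos: [401.9, 297.4, 67.0]
tcp_rot: [0.002, 0.997, 0.079, -0.002]
contact_force: [0.0, -0.1, 0.5]
gripper_width: 0.697
grip_force: 0.0
[-0.5    0.559 -0.354  2.2    0.432  0.455 -2.609]
finger_plates []
tip_left [([449.0, 319.0, 35.0], 0.74)]
tip_right [([452.0, 295.0, 40.0], 0.83)]
```

View pics/w3.png

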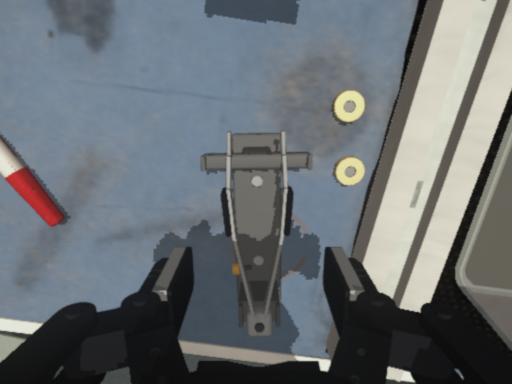

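```bash
python3 -m pendant '0 0 0 0 0 0.02 0.3;0 0 0 0 0 0 0.3;0 0 0 0 0 0 0.3'; python3 - <<'E'
from h import *
o=get_obs();print(o['q'].round(3),o['tool_pos'].round(1))
E
```

```text
t: 6.45
tool_pos: [404.2, 298.9, 51.4]
tcp_rot: [-0.0, 0.997, 0.079, 0.0]
contact_force: [0.8, -0.4, -0.0]
gripper_width: 0.699
grip_force: 0.0
[-0.534  0.582 -0.306  2.211  0.436  0.403 -2.608] [404.2 298.9  51.4]
```

```bash
python3 -m pendant '0 0 0 0 0 0.011 0.3;0 0 0 0 0 0.011 0.3;0 0 0 0 0 0.011 0.3;0 0 0 0 0 0 0.4;0 0 0 0 0 0 0.45;0 0 0 0 0 0 0.45'; python3 - <<'E'
from h import *
o=get_obs();print(o['q'].round(3),o['tool_pos'].round(1),o['grip_force'])
im=camera("wrist");cv2.imwrite("pics/w4.png",cv2.cvtColor(im,cv2.COLOR_RGB2BGR))
E
```

```text
t: 7.05
tool_pos: [403.7, 298.8, 17.3]
tcp_rot: [-0.0, 0.997, 0.08, -0.0]
contact_force: [-0.0, -0.7, 0.1]
gripper_width: 0.552
grip_force: 0.0
[-0.595  0.638 -0.223  2.232  0.442  0.312 -2.609] [403.7 298.8  17.3] 0.0
```

View pics/w4.png

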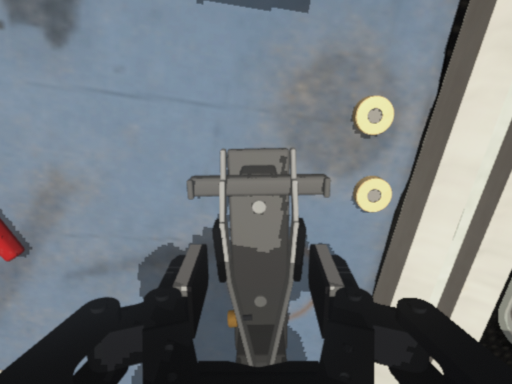

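```bash
python3 - <<'E'
from h import *
o=get_obs()
for x,y in [(0,0),(0,20.5),(0,-20.5),(15,20.5),(-15,20.5)]:
    P=[403.7+.987*x-.158*y,298.8+.158*x+.987*y,48]; print(x,y,proj("wrist",P,o).round(1))
for px in [(223,150),(295,149)]: print(onz("wrist",px,40,o).round(1))
E
```

```text
0 0 [258.1 255.4]
0 20.5 [216.1 255.4]
0 -20.5 [300.1 255.4]
15 20.5 [215. 227.]
-15 20.5 [217.2 282.2]
[450.8 323.   40. ]
[456.6 290.   40. ]
```

```bash
python3 -m pendant '0 0 0 0 0 0 0.5;0 0 0 0 0 0 0.53;0 0 0 0 0 0 0.56;0 0 0 0 0 0 0.585;0 0 0 0 0 0 0.585;0 0 0 0 0 0 0.585'; python3 - <<'E'
from h import *
im=camera("wrist");cv2.imwrite("pics/w5.png",cv2.cvtColor(im[100:384,100:420],cv2.COLOR_RGB2BGR))
o=get_obs();print(o['gripper_width']*85)
E
```

```text
t: 7.7
tool_pos: [403.8, 298.7, 17.2]
tcp_rot: [-0.0, 0.997, 0.08, -0.0]
contact_force: [-0.4, -0.1, -0.1]
gripper_width: 0.416
grip_force: 0.0
35.24550014723998
```

View pics/w5.png

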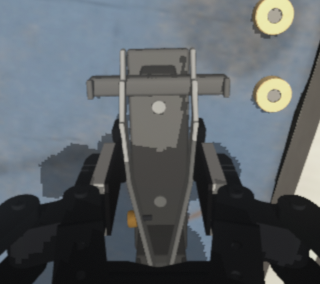

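```bash
python3 -m pendant '0 0 0 0 0 0 0.6;0 0 0 0 0 0 0.61;0 0 0 0 0 0 0.61' ;python3 -m pendant '0 0 0 0 0 0 0.62;0 0 0 0 0 0 0.63;0 0 0 0 0 0 0.63'; python3 - <<'E'
from h import *
o=get_obs();camera("wrist")
for n in ["tip_left","tip_right"]:
    print(n,[(np.round(d["location"],1).tolist(),round(d["score"],2)) for d in mark_of("wrist",n)][:2])
E
```

```text
t: 8.05
tool_pos: [403.7, 298.7, 17.1]
tcp_rot: [0.0, 0.997, 0.08, -0.0]
contact_force: [-0.1, -0.4, 0.1]
gripper_width: 0.389
grip_force: 0.0
t: 8.35
tool_pos: [403.8, 298.7, 17.2]
tcp_rot: [0.0, 0.997, 0.08, -0.0]
contact_force: [-0.4, 0.8, 0.2]
gripper_width: 0.369
grip_force: 0.0
tip_left [([450.7, 319.7, 35.2], 0.73)]
tip_right [([451.6, 293.4, 38.3], 0.91)]
```

```bash
cat >> h.py <<'E'
def arms(o,row=None):
    "columns of tip arms from the tweezers' mask at the tip end; returns px of left/right tip inner-centre + gap mm"
    out={}
    for n in("tip_left","tip_right"):
        r=masks_of("wrist",n)
        if r:
            m=r[0]["mask"];ys,xs=np.where(m);y0=ys.min();s=(ys>=y0+1)&(ys<=y0+6)
            out[n]=(xs.min(),xs.max(),y0,ys.max(),round(xs[s].mean(),1),round(r[0]["score"],2))
    return out
E
python3 - <<'E'
from h import *
o=get_obs();im=camera("wrist");print(arms(o))
g=cv2.cvtColor(im,cv2.COLOR_RGB2GRAY)
for r in (160,165,170,): print(r,g[r,210:308].tolist())
E
```

```text
{'tip_left': (np.int64(212), np.int64(254), np.int64(149), np.int64(365), np.float64(222.0), 0.85), 'tip_right': (np.int64(266), np.int64(303), np.int64(148), np.int64(364), np.float64(291.6), 0.64)}
160 [138, 137, 136, 136, 136, 135, 135, 135, 134, 128, 144, 171, 179, 168, 135, 95, 75, 84, 100, 111, 116, 118, 117, 118, 117, 117, 118, 118, 118, 117, 118, 117, 117, 117, 118, 117, 118, 118, 118, 118, 118, 118, 118, 118, 118, 119, 117, 118, 118, 118, 117, 117, 118, 118, 118, 118, 118, 119, 118, 118, 118, 117, 117, 118, 118, 118, 118, 118, 115, 96, 75, 71, 72, 72, 72, 74, 94, 104, 92, 85, 108, 145, 170, 177, 167, 135, 121, 127, 128, 128, 128, 127, 128, 127, 126, 125, 123, 123]
165 [137, 138, 138, 138, 137, 137, 138, 137, 136, 126, 141, 169, 178, 168, 139, 100, 79, 85, 97, 108, 115, 117, 117, 118, 118, 117, 117, 117, 118, 117, 116, 111, 106, 103, 96, 91, 91, 91, 91, 91, 92, 87, 84, 83, 83, 83, 83, 83, 83, 83, 83, 83, 83, 83, 82, 83, 82, 83, 78, 74, 75, 75, 85, 96, 104, 113, 118, 118, 118, 118, 117, 109, 88, 73, 75, 99, 112, 104, 90, 89, 107, 139, 168, 178, 168, 139, 127, 134, 135, 135, 136, 134, 133, 132, 130, 128, 127, 127]
170 [139, 139, 139, 139, 138, 138, 138, 137, 136, 123, 138, 168, 178, 168, 141, 101, 80, 71, 72, 94, 112, 117, 117, 116, 118, 117, 118, 117, 116, 107, 84, 64, 61, 63, 64, 65, 64, 65, 65, 64, 65, 64, 64, 64, 63, 64, 64, 64, 63, 64, 65, 64, 64, 64, 64, 64, 64, 63, 64, 64, 64, 64, 64, 63, 63, 72, 100, 115, 118, 117, 108, 89, 73, 74, 89, 101, 100, 96, 90, 91, 97, 130, 165, 177, 170, 145, 132, 134, 135, 135, 135, 135, 134, 135, 134, 133, 132, 131]
```

```bash
cat >> h.py <<'E'
def gap(im,r0,r1,lo,hi,th=150):
    g=cv2.cvtColor(im,cv2.COLOR_RGB2GRAY).astype(float)[r0:r1,lo:hi].mean(0)
    w=np.clip(g-th,0,None);x=np.arange(lo,hi);m=(lo+hi)/2
    L=(w*x)[x<m].sum()/w[x<m].sum();Rr=(w*x)[x>m].sum()/w[x>m].sum()
    return L,Rr,(Rr-L)*.460-2.6
E
python3 -m pendant '0 0 0 0 0 0 0.64;0 0 0 0 0 0 0.65;0 0 0 0 0 0 0.65' ;python3 - <<'E'
from h import *
im=camera("wrist");print(gap(im,160,171,215,300))
E
python3 -m pendant '0 0 0 0 0 0 0.66;0 0 0 0 0 0 0.67;0 0 0 0 0 0 0.67'; python3 - <<'E'
from h import *
im=camera("wrist");print(gap(im,160,171,215,300),get_obs()['tau'][6])
cv2.imwrite("pics/w6.png",cv2.cvtColor(im[100:384,100:420],cv2.COLOR_RGB2BGR))
E
```

```text
t: 8.95
tool_pos: [403.8, 298.7, 17.2]
tcp_rot: [0.0, 0.997, 0.08, -0.0]
contact_force: [0.8, 1.3, -0.0]
gripper_width: 0.35
grip_force: 0.0
(np.float64(221.9806896551724), np.float64(293.01841359773374), np.float64(30.077353013578218))
t: 9.3
tool_pos: [403.7, 298.7, 17.1]
tcp_rot: [0.0, 0.997, 0.08, -0.0]
contact_force: [-0.5, -0.4, -0.4]
gripper_width: 0.334
grip_force: 0.0
(np.float64(221.97783933518008), np.float64(293.0185714285714), np.float64(30.07873676296002)) 1.492273440817371e-05
```

View pics/w6.png

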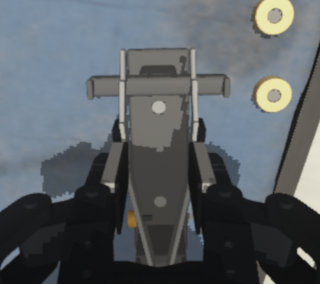

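```bash
python3 - <<'E'
from h import *
o=get_obs();print(o['tool_pos'],o['grip_force'])
Rt=rot(o["tcp_rot"])
for px in [(217,243),(227,243),(293,243),(228,285),(203,290)]:
  for z in(17,25,35,48): print(px,z,(Rt.T@(onz("wrist",px,z,o)-o['tool_pos'])).round(1))
im=camera("wrist")
cv2.imwrite("pics/w7.png",cv2.cvtColor(cv2.resize(im[210:330,190:330],None,fx=4.5,fy=4.5,interpolation=cv2.INTER_CUBIC),cv2.COLOR_RGB2BGR))
s=camera("scene");P=proj("scene",o['tool_pos']).round().astype(int);print(P)
c=s[P[1]-45:P[1]+30,P[0]-50:P[0]+50];cv2.imwrite("pics/s7.png",cv2.cvtColor(cv2.resize(c,None,fx=7,fy=7,interpolation=cv2.INTER_CUBIC),cv2.COLOR_RGB2BGR))
E
```

```text
[403.72886347 298.67900914  17.14595922] 0.0
(217, 243) 17 [ -8.3 -23.9   0.1]
(217, 243) 25 [ -4.4 -22.8  -7.9]
(217, 243) 35 [  0.4 -21.5 -17.9]
(217, 243) 48 [  6.7 -19.8 -30.9]
(227, 243) 17 [ -8.3 -18.1   0.1]
(227, 243) 25 [ -4.4 -17.3  -7.9]
(227, 243) 35 [  0.4 -16.3 -17.9]
(227, 243) 48 [  6.7 -15.  -30.9]
(293, 243) 17 [-8.3 20.4  0.1]
(293, 243) 25 [-4.4 19.4 -7.9]
(293, 243) 35 [  0.4  18.3 -17.9]
(293, 243) 48 [  6.7  16.8 -30.9]
(228, 285) 17 [-36.3 -18.2   0.1]
(228, 285) 25 [-31.2 -17.4  -7.9]
(228, 285) 35 [-24.8 -16.4 -17.9]
(228, 285) 48 [-16.5 -15.1 -30.9]
(203, 290) 17 [-39.8 -33.6   0.1]
(203, 290) 25 [-34.5 -32.1  -7.9]
(203, 290) 35 [-27.9 -30.2 -17.9]
(203, 290) 48 [-19.4 -27.8 -30.9]
[298 194]
```

View pics/w7.png

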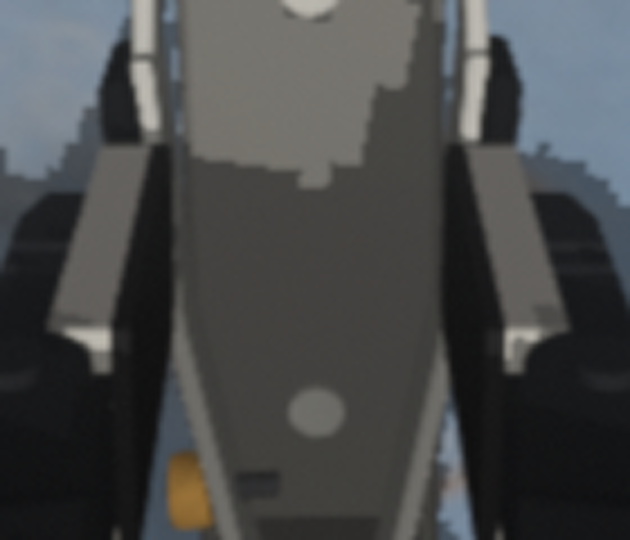

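View pics/s7.png

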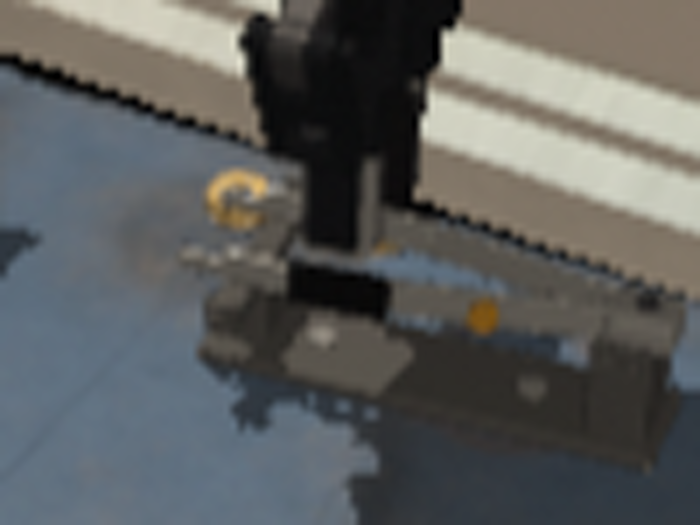

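```bash
python3 -m pendant '0 0 0 0 0 0 0.5;0 0 0 0 0 0 0.3;0 0 0 0 0 0 0.3;0 0 0 0 0 0 0.3;0 0 0 0 0 0.005 0.3;0 0 0 0 0 0.005 0.3;0 0 0 0 0 0 0.3' && python3 -m pendant '0 0 0 0 0 0.005 0.3;0 0 0 0 0 0.005 0.3;0 0 0 0 0 0 0.3;0 0 0 0 0 0 0.3'; python3 - <<'E'
from h import *
o=get_obs();print(o['q'].round(3),o['contact_force'].round(1))
camera("wrist");print([(d["location"],d["score"]) for n in ("tip_left","tip_right") for d in mark_of("wrist",n)][:3])
E
```

```text
t: 10.15
tool_pos: [403.4, 298.5, 6.4]
tcp_rot: [0.0, 0.997, 0.08, -0.0]
contact_force: [-0.6, -0.4, 0.0]
gripper_width: 0.698
grip_force: 0.0
t: 10.55
tool_pos: [403.6, 298.7, -3.1]
tcp_rot: [0.0, 0.997, 0.08, -0.0]
contact_force: [0.4, -0.7, -0.4]
gripper_width: 0.702
grip_force: 0.0
[-0.627  0.674 -0.177  2.242  0.446  0.258 -2.61 ] [ 0.4 -0.7 -0.4]
[([450.7, 323.0, 33.7], 0.71), ([455.0, 291.7, 37.6], 0.78)]
```

```bash
python3 -m pendant '0 0 0 0 0 0.005 0.3;0 0 0 0 0 0.004 0.3;0 0 0 0 0 0 0.4;0 0 0 0 0 0 0.46;0 0 0 0 0 0 0.48;0 0 0 0 0 0 0.5;0 0 0 0 0 0 0.5'; python3 - <<'E'
from h import *
im=camera("wrist");g=cv2.cvtColor(im,cv2.COLOR_RGB2GRAY)
print([ (r,[int(c) for c in np.where(g[r,190:330]>155)[0]+190]) for r in (180,185,190,195)])
E
python3 -m pendant '0 0 0 0 0 0 0.52;0 0 0 0 0 0 0.53;0 0 0 0 0 0 0.53'; python3 - <<'E'
from h import *
im=camera("wrist");g=cv2.cvtColor(im,cv2.COLOR_RGB2GRAY)
print([ (r,[int(c) for c in np.where(g[r,190:330]>155)[0]+190]) for r in (180,185,190,195)])
E
```

```text
t: 11.4
tool_pos: [403.8, 298.7, -11.7]
tcp_rot: [-0.0, 0.997, 0.08, 0.0]
contact_force: [0.3, 0.2, 0.5]
gripper_width: 0.503
grip_force: 2.9
[(180, [215, 216, 217, 218, 295, 296, 297, 298]), (185, [215, 216, 217, 218, 295, 296, 297, 298]), (190, [215, 216, 217, 218, 295, 296, 297, 298, 299]), (195, [215, 216, 217, 218, 296, 297, 298, 299])]
t: 11.75
tool_pos: [403.9, 298.8, -11.5]
tcp_rot: [-0.0, 0.997, 0.08, 0.0]
contact_force: [-0.4, 0.1, 5.8]
gripper_width: 0.472
grip_force: 5.1
[(180, [219, 220, 221, 222, 223, 291, 292, 293, 294]), (185, [219, 220, 221, 222, 291, 292, 293, 294]), (190, [219, 220, 221, 222, 291, 292, 293, 294]), (195, [219, 220, 221, 222, 292, 293, 294, 295])]
```

```bash
python3 -m pendant '0 0 0 0 0 -0.0005 0.55;0 0 0 0 0 -0.0005 0.565;0 0 0 0 0 -0.0005 0.58;0 0 0 0 0 -0.0005 0.588;0 0 0 0 0 0 0.588;0 0 0 0 0 0 0.588'; python3 - <<'E'
from h import *
im=camera("wrist");g=cv2.cvtColor(im,cv2.COLOR_RGB2GRAY)
print([ (r,[int(c) for c in np.where(g[r,190:330]>155)[0]+190]) for r in (180,185,190,195)])
E
```

```text
t: 12.4
tool_pos: [403.7, 298.7, -9.9]
tcp_rot: [0.0, 0.997, 0.08, -0.0]
contact_force: [0.1, -0.7, -0.6]
gripper_width: 0.414
grip_force: 4.7
[(180, [228, 229, 230, 231, 282, 283, 284, 285]), (185, [228, 229, 230, 231, 282, 283, 284, 285]), (190, [228, 229, 230, 231, 282, 283, 284, 285]), (195, [228, 229, 230, 231, 283, 284, 285, 286])]
```

```bash
python3 -m pendant '0 0 0 0 0 -0.005 0.588;0 0 0 0 0 -0.01 0.588;0 0 0 0 0 -0.015 0.588;0 0 0 0 0 -0.02 0.588;0 0 0 0 0 -0.01 0.588;0 0 0 0 0 0 0.588;0 0 0 0 0 0 0.588;0 0 0 0 0 0 0.588'; python3 - <<'E'
from h import *
o=get_obs();print(o['q'].round(3))
im=camera("wrist");g=cv2.cvtColor(im,cv2.COLOR_RGB2GRAY)
print([ (r,[int(c) for c in np.where(g[r,190:330]>155)[0]+190]) for r in (180,185,190,195)])
for n in ("tweezers","tip_left","tip_right"):print(n,[(d["location"],d["score"]) for d in mark_of("wrist",n)][:1])
camera("scene")
for n in ("tweezers","tip_left","tip_right","rest","narrow_block_mark_left","narrow_block_mark_right"):print(n,[(d["location"],d["score"]) for d in mark_of("scene",n)][:1])
E
```

```text
t: 13.25
tool_pos: [403.5, 298.4, 49.6]
tcp_rot: [0.0, 0.997, 0.08, -0.0]
contact_force: [-0.6, 0.1, -0.4]
gripper_width: 0.412
grip_force: 4.7
[-0.564  0.581 -0.264  2.214  0.387  0.39  -2.558]
[(180, [228, 229, 230, 231, 282, 283, 284, 285]), (185, [228, 229, 230, 231, 282, 283, 284, 285]), (190, [228, 229, 230, 231, 253, 254, 255, 256, 257, 258, 259, 283, 284, 285]), (195, [228, 229, 230, 257, 258, 259, 283, 284, 285, 286])]
tweezers [([405.1, 296.4, 0.3], 0.18)]
tip_left [([451.3, 315.1, 93.6], 0.67)]
tip_right [([454.0, 298.2, 96.0], 0.8)]
tweezers [([400.0, 293.8, 97.7], 0.63)]
tip_left [([450.2, 317.9, 98.5], 0.66)]
tip_right []
rest [([559.2, 321.7, -0.7], 0.74)]
narrow_block_mark_left [([566.9, 458.1, 50.2], 0.72)]
narrow_block_mark_right [([570.7, 443.7, 47.5], 0.97)]
```

```bash
python3 -m pendant '0 0 0 0 0 -0.02 0.588;0 0 0 0.0151 -0.0166 0 0.588;0 0 0 0.0151 -0.0166 0 0.588;0 0 0 0.0151 -0.0166 0 0.588;0 0 0 0.0151 -0.0166 0 0.588;0 0 0 0.0151 -0.0166 0 0.588;0 0 0 0.0151 -0.0166 0 0.588;0 0 0 0 0 0 0.588' && python3 -m pendant '0 0 -0.08 0 0 0 0.588;0 0 -0.08 0 0 0 0.588;0 0 -0.08 0 0 0 0.588;0 0 0 0 0 0 0.588;0 0 0 0 0 0 0.588'; python3 - <<'E'
from h import *
o=get_obs();print(o['q'].round(3))
im=camera("wrist");np.save("w8.npy",im);g=cv2.cvtColor(im,cv2.COLOR_RGB2GRAY)
print([ (r,[int(c) for c in np.where(g[r,190:330]>155)[0]+190]) for r in (180,190)])
for n in ("narrow_block","narrow_block_mark_left","narrow_block_mark_right"):print(n,[(np.round(d["location"],1),d["score"]) for d in mark_of("wrist",n)][:1])
r=masks_of("wrist","narrow_block")[0]["mask"];ys,xs=np.where(r);print(xs.min(),xs.max(),ys.min(),ys.max())
# dark line pixels inside mask
m=cv2.erode(r.astype(np.uint8),np.ones((3,3)))>0
for y in range(ys.min()+2,ys.max()-1,4):
    c=np.where(m[y])[0]
    if len(c)>5: v=g[y,c]; print(y,c.min(),c.max(),int(np.median(v)),[int(k) for k in c[v<np.median(v)-45]])
E
```

```text
t: 14.6
tool_pos: [478.5, 414.4, 70.2]
tcp_rot: [-0.001, 0.997, 0.08, 0.001]
contact_force: [0.8, 0.1, 0.4]
gripper_width: 0.415
grip_force: 4.7
t: 15.1
tool_pos: [477.1, 410.8, 70.1]
tcp_rot: [0.0, 0.98, 0.197, -0.0]
contact_force: [-0.2, 0.5, -0.7]
gripper_width: 0.415
grip_force: 4.7
[-0.552  0.666 -0.379  1.908  0.392  0.641 -2.349]
[(180, [228, 229, 230, 231, 282, 283, 284, 285]), (190, [228, 229, 230, 231, 282, 283, 284, 285, 286])]
narrow_block [(array([580.5, 457. ,  -2.4]), 0.9)]
narrow_block_mark_left [(array([568.7, 454.3,  51.8]), 0.89)]
narrow_block_mark_right [(array([571.2, 446. ,  48.9]), 0.95)]
202 315 0 72
2 203 314 232 [203]
6 203 314 230 [203]
10 203 313 230 [203]
14 203 313 233 [203]
18 204 313 235 []
22 204 313 234 [246, 247, 248, 269, 270, 271]
26 204 312 233 [204, 246, 247, 248, 269, 270, 271]
30 204 312 232 [204, 246, 247, 248, 269, 270, 271]
34 204 312 233 [204, 246, 247, 248, 269, 270, 271]
38 204 312 232 [204, 246, 247, 248, 269, 270, 271]
42 205 312 235 [246, 247, 248, 269, 270, 271]
46 205 312 233 [246, 247, 248, 269, 270, 271]
50 205 311 231 [205, 246, 247, 248, 268, 269, 270, 271]
54 205 311 228 [205, 246, 247, 248, 268, 269, 270, 271]
58 205 310 230 [205, 246, 247, 248, 268, 269, 270]
62 205 310 234 [205, 246, 247, 248, 268, 269, 270]
66 208 309 168 [247, 248, 269, 270]
70 216 273 73 []
```

```bash
python3 - <<'E'
from h import *
o=get_obs();Rt=rot(o["tcp_rot"])
def T(px,z): return (Rt.T@(onz("wrist",px,z,o)-o['tool_pos'])).round(1)
for px in [(247,22),(270,22),(247,62),(269.5,62),(258,64.5)]: print(px,T(px,50),onz("wrist",px,50,o).round(1))
g=cv2.cvtColor(np.load("w8.npy"),cv2.COLOR_RGB2GRAY)
print(g[56:74:1,235].tolist())
for c in (229,230,284): print(c,g[140:180,c].tolist())
print("tip z=117.5-? ",[T((p,152),120) for p in (229.5,283.5)])
for r in (150,155,160,165,170,175):print(r,g[r,222:292].tolist())
E
```

```text
(247, 22) [111.3  -5.7  20.2] [577.6 459.9  50. ]
(270, 22) [111.3   6.6  20.2] [582.3 448.7  50. ]
(247, 62) [91.4 -5.9 20.2] [559.2 452.4  50. ]
(269.5, 62) [91.4  6.5 20.2] [564. 441.  50.]
(258, 64.5) [90.1  0.2 20.2] [560.3 446.3  50. ]
[229, 229, 230, 231, 232, 233, 233, 234, 228, 203, 163, 113, 79, 72, 73, 75, 81, 82]
229 [103, 103, 103, 102, 101, 102, 105, 105, 107, 107, 107, 106, 106, 105, 106, 107, 108, 110, 112, 115, 118, 114, 110, 131, 164, 167, 170, 171, 172, 172, 173, 173, 174, 174, 176, 176, 177, 177, 177, 177]
230 [102, 102, 102, 101, 100, 101, 103, 105, 106, 106, 106, 106, 104, 104, 104, 106, 107, 109, 112, 114, 111, 101, 106, 137, 171, 179, 182, 182, 182, 182, 182, 183, 182, 183, 183, 183, 183, 183, 182, 183]
284 [135, 137, 138, 139, 140, 140, 141, 142, 142, 142, 142, 142, 140, 141, 140, 140, 141, 140, 140, 140, 136, 127, 125, 143, 151, 156, 161, 164, 166, 169, 169, 170, 170, 171, 172, 174, 175, 176, 177, 177]
tip z=117.5-?  [array([ 54.3, -10.8, -49.8]), array([ 54.3,  10. , -49.8])]
150 [132, 128, 123, 118, 113, 111, 108, 107, 106, 106, 106, 107, 109, 110, 112, 11
[... 1301 characters left out ...]
145]
170 [125, 132, 139, 140, 139, 136, 150, 173, 182, 179, 165, 133, 115, 130, 139, 140, 139, 138, 137, 132, 127, 119, 112, 99, 81, 69, 75, 88, 94, 97, 97, 99, 101, 102, 102, 102, 102, 105, 106, 107, 107, 109, 111, 115, 120, 125, 127, 132, 135, 138, 140, 140, 140, 141, 140, 138, 119, 124, 152, 173, 183, 180, 169, 143, 136, 146, 148, 148, 147, 146]
175 [108, 130, 137, 137, 130, 137, 159, 176, 183, 177, 162, 127, 120, 136, 139, 138, 137, 137, 136, 134, 131, 125, 103, 78, 71, 68, 68, 86, 100, 103, 101, 103, 105, 107, 110, 112, 118, 123, 126, 127, 130, 130, 132, 133, 134, 133, 135, 135, 136, 136, 137, 137, 137, 137, 139, 139, 129, 115, 133, 164, 178, 182, 174, 149, 140, 145, 146, 146, 145, 146]
```

```bash
python3 -m pendant '0 0 0 0.0135 0.0009 0 0.595;0 0 0 0.02 0 0 0.605;0 0 0 0.02 0 0.01 0.612;0 0 0 0 0 0.015 0.618;0 0 0 0 0 0.01 0.622;0 0 0 0 0 0 0.622;0 0 0 0 0 0 0.622'; cat >> h.py <<'E'
def report(zt):
    o=get_obs();im=camera("wrist");g=cv2.cvtColor(im,cv2.COLOR_RGB2GRAY);Rt=rot(o["tcp_rot"])
    T=lambda px,z:(Rt.T@(onz("wrist",px,z,o)-o['tool_pos'])).round(1)
    print(o['tool_pos'].round(1),o['gripper_width'].round(3),o['grip_force'])
    for n,lo in(("tip_left",0),("tip_right",0)):
        r=masks_of("wrist",n)
        if r:
            m=r[0]["mask"];ys,xs=np.where(m);y0=ys.min()
            print(n,r[0]["score"],"top row",y0,[round(float(xs[ys==y0+k].mean()),1) for k in (2,5,8,12)],"tip tool",T((xs[(ys>=y0+1)&(ys<=y0+6)].mean(),y0),zt))
    r=masks_of("wrist","narrow_block")
    if r:
        m=r[0]["mask"];ys,xs=np.where(m);print("block",xs.min(),xs.max(),ys.min(),ys.max())
    for n in("narrow_block_mark_left","narrow_block_mark_right"):
        print(n,[(np.round(d["location"],1),T(proj("wrist",d["location"],o),50),round(d["score"],2)) for d in mark_of("wrist",n)][:1])
    np.save("last.npy",im)
    return o,im,g,T
E
python3 - <<'E'
from h import *
o,im,g,T=report(85)
for r in range(100,200,5): print(r,[int(c) for c in np.where(g[r,215:300]<110)[0]+215],[int(c) for c in np.where(g[r,215:300]>200)[0]+215][::12])
E
```

```text
t: 16.05
tool_pos: [526.2, 431.3, 34.9]
tcp_rot: [0.0, 0.98, 0.199, -0.001]
contact_force: [-0.3, 0.5, -0.4]
gripper_width: 0.379
grip_force: 5.8Traceback (most recent call last):
  File "<stdin>", line 2, in <module>
  File "h.py", line 33, in report
    print(o['tool_pos'].round(1),o['gripper_width'].round(3),o['grip_force'])
                                 ^^^^^^^^^^^^^^^^^^^^^^^^
AttributeError: 'float' object has no attribute 'round'
```

```bash
sed -i "s/o\['gripper_width'\].round(3)/round(o['gripper_width'],3)/" h.py
python3 - <<'E'
from h import *
o,im,g,T=report(85)
for r in range(70,200,6): print(r,[int(c) for c in np.where(g[r,215:300]<110)[0]+215])
print(g[150:180:2,225:292:1].tolist()[5])
E
```

```text
[526.5 431.6  35.4] 0.378 5.79350508749485
tip_left 0.73 top row 161 [236.0, 236.0, 236.0, 235.0] tip tool [ 50.8  -8.4 -49.6]
tip_right 0.76 top row 161 [275.0, 275.0, 275.5, 276.0] tip tool [ 50.8   6.8 -49.6]
block 195 323 72 178
narrow_block_mark_left [(array([566. , 453.7,  50.2]), array([ 44.9,  -5. , -14.6]), 0.83)]
narrow_block_mark_right [(array([572.1, 444.7,  48.5]), array([ 47.3,   5.7, -14.6]), 0.94)]
70 [293, 294, 295, 296, 297, 298, 299]
76 []
82 []
88 []
94 [219, 220, 221, 222, 297, 298, 299]
100 [220, 221, 297, 298, 299]
106 []
112 []
118 []
124 []
130 []
136 [246, 247, 271, 272]
142 [246, 247, 271, 272]
148 [246, 247, 271, 272]
154 [246, 247, 271, 272]
160 [246, 247, 271, 272]
166 [246, 247, 271, 272]
172 [246, 247, 270, 271]
178 [223, 224, 225, 226, 227, 228, 229, 230, 231, 239, 240, 241, 242, 244, 245, 246, 247, 248, 249, 250, 251, 252, 253, 254, 255, 256, 257, 262, 263, 264, 265, 266, 267, 269, 270, 271, 272, 273, 281, 282, 283, 286, 287, 288, 289]
184 [224, 225, 226, 227, 239, 248, 249, 250, 251, 252, 253, 254, 272, 273, 274]
190 [224, 225, 226, 227, 238, 239, 243, 244, 245, 248, 249, 250, 251, 252, 253, 254, 255, 256, 257, 258, 259, 260, 261, 262, 263, 264, 265, 266, 267, 268, 269, 270, 271, 272, 273, 283]
196 [222, 223, 224, 225, 226, 227, 228, 238, 248, 249, 250, 251, 252, 253, 254, 255, 256, 257, 258, 259, 260, 261, 262, 263, 264, 265, 266, 267, 268, 269, 270, 271, 272, 273, 274, 275, 283, 284, 285, 286, 287, 288]
[226, 226, 226, 226, 226, 226, 226, 226, 226, 224, 217, 207, 205, 211, 221, 225, 226, 226, 226, 222, 173, 87, 72, 145, 207, 225, 226, 225, 225, 225, 225, 225, 225, 226, 225, 225, 225, 225, 225, 225, 225, 225, 225, 224, 201, 136, 71, 90, 157, 173, 160, 171, 196, 217, 224, 225, 225, 225, 225, 225, 225, 225, 225, 225, 225, 225, 225]
```

```bash
python3 -m pendant '0 0 0 0 0.0013 0.004 0.622;0 0 0 0 0 0.006 0.622;0 0 0 0 0 0.006 0.622;0 0 0 0 0 0.005 0.622;0 0 0 0 0 0 0.622;0 0 0 0 0 0 0.622'; python3 - <<'E'
from h import *
o,im,g,T=report(64)
for r in range(100,176,8): print(r,[int(c) for c in np.where(g[r,215:300]<110)[0]+215])
e=g[130:215,258].astype(int);print(130+np.argmin(np.diff(e)),T((258,130+np.argmin(np.diff(e))),50),T((236,163),64),T((275.3,163),64),T((246,150),50),T((271,150),50))
camera("scene")
for n in ("tip_left","tip_right","narrow_block_mark_left","narrow_block_mark_right"):print(n,[(np.round(d["location"],1),round(d["score"],2)) for d in mark_of("scene",n)][:1])
E
```

```text
t: 17.0
tool_pos: [527.3, 430.3, 13.8]
tcp_rot: [0.0, 0.98, 0.199, -0.0]
contact_force: [-0.5, -0.3, -0.3]
gripper_width: 0.378
grip_force: 5.8
[527.3 430.3  13.8] 0.378 5.792973563075066
tip_left 0.57 top row 161 [236.0, 236.0, 236.0, 235.5] tip tool [ 50.9  -8.4 -50.2]
tip_right 0.71 top row 160 [275.0, 274.5, 275.0, 275.5] tip tool [ 51.3   6.6 -50.2]
block 181 330 70 191
narrow_block_mark_left [(array([569. , 454.5,  51.1]), array([ 47.6,  -6.1, -36.2]), 0.91)]
narrow_block_mark_right [(array([574.4, 446.6,  48.3]), array([ 50.1,   3.3, -36.2]), 0.7)]
100 [297, 298, 299]
108 []
116 []
124 []
132 []
140 [241, 242, 269, 270, 271]
148 [241, 242, 269, 270]
156 [241, 242, 269, 270]
164 [240, 241, 242, 269, 270, 271]
172 [241, 242, 269, 270]
189 [ 35.4   0.1 -36.2] [ 50.1  -8.4 -50.2] [ 50.1   6.8 -50.2] [ 52.7  -5.  -36.2] [ 52.7   5.7 -36.2]
tip_left [(array([572.8, 458.5,  60.2]), 0.67)]
tip_right [(array([574.5, 446.6,  57.7]), 0.68)]
narrow_block_mark_left [(array([566.6, 456.6,  52.5]), 0.61)]
narrow_block_mark_right [(array([574.5, 442.2,  47.5]), 0.91)]
```

```bash
python3 -m pendant '0 0 0 -0.002 0 0 0.622;0 0 0 0 0 0 0.622;0 0 0 0 0 0 0.622;0 0 0 0 0 0 0.622;0 0 0 0 0 0 0.622;0 0 0 0 0 0 0.622;0 0 0 0 0 0 0.622;0 0 0 0 0 0 0.622' >/dev/null
for i in 1 2 3 4; do python3 -m pendant '0 0 0 0 0 0 0.622;0 0 0 0 0 0 0.622;0 0 0 0 0 0 0.622;0 0 0 0 0 0 0.622;0 0 0 0 0 0 0.622;0 0 0 0 0 0 0.622;0 0 0 0 0 0 0.622;0 0 0 0 0 0 0.622' | tr '\n' ' '; done
python3 - <<'E'
from h import *
o,im,g,T=report(64)
for r in (148,170): print(r,[int(c) for c in np.where(g[r,215:300]<110)[0]+215])
E
```

```text
t: 19.15 tool_pos: [525.6, 429.5, 14.2] tcp_rot: [-0.0, 0.98, 0.199, -0.0] contact_force: [-0.1, -0.4, -0.2] gripper_width: 0.377 grip_force: 5.8 t: 19.95 tool_pos: [525.6, 429.5, 14.1] tcp_rot: [0.0, 0.98, 0.199, -0.0] contact_force: [0.2, -0.2, 0.3] gripper_width: 0.38 grip_force: 5.8 t: 20.75 tool_pos: [525.6, 429.5, 14.2] tcp_rot: [-0.0, 0.98, 0.199, -0.0] contact_force: [-0.5, 0.3, -0.8] gripper_width: 0.377 grip_force: 5.8 t: 21.55 tool_pos: [525.6, 429.5, 14.1] tcp_rot: [0.0, 0.98, 0.199, -0.0] contact_force: [-0.3, 0.1, -0.4] gripper_width: 0.377 grip_force: 5.8 [525.6 429.5  14.1] 0.377 5.7914333045482635
tip_left 0.93 top row 163 [236.0, 235.5, 235.0, 235.0] tip tool [ 50.   -8.5 -49.9]
tip_right 0.75 top row 161 [275.0, 275.5, 275.5, 276.5] tip tool [ 50.8   6.8 -49.9]
block 181 329 66 187
narrow_block_mark_left [(array([568.4, 456.2,  52.7]), array([ 49.3,  -8.1, -35.9]), 0.75)]
narrow_block_mark_right [(array([570.6, 445. ,  51.2]), array([ 47.2,   3.3, -35.9]), 0.55)]
148 [241, 242, 269, 270]
170 [240, 241, 242, 268, 269, 270, 271]
```

Steady and aligned; handing in.

```bash
python3 -c "
from plant import *
print(hand_in())"
```

```text
the job is handed in; nothing more can be done
None
```

The job is handed in with the tweezers held level over the narrow block. Each tip stands over its own line at a gap of about 12 mm (12.0–12.6 measured), steady for about 4 s, with no contact force showing; the hand-in call returned no verdict.

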